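# Clear the woodwork bench into its baskets

## Task

The woodwork lesson is over: put the loose things on the bench back where each kind is kept. Stand the two glue bottles upright in the green basket, one in each bay; lay the two sanding blocks flat on the floor of the orange basket, sandpaper underneath, one in each bay; and put the tape measure in the grey tub, standing on its flat base as it stands now. Set each thing down rather than dropping it in, do not let a glue bottle fall over on the way, and leave the pupil's wooden box and the brush where they are.

Things in the scene. Friction and masses are not known exactly. Their poses are not given: they have to be found in the camera images.
- glue_a_center (a point): Glue bottle, first of two alike: round white plastic bottle with a blue-striped label and a blue pointed nozzle, 85 mm tall, standing. Straight body 40 mm in diameter up to 52 mm above its foot, then a shoulder and the 20 mm nozzle cap with its point at 85 mm. The point is on the axis, 42.5 mm above the foot; z is up along the bottle. About 70 g.
- glue_b_center (a point): Glue bottle, second of two alike; same size and same point as the first. Either bottle may go in either bay of the green basket.
- block_a_center (a point): Sanding block, first of two alike: cork block with dark red-brown sandpaper under it and up its two long sides, 64 mm long (its x) by 40 mm wide (its y) by 32 mm high, lying sandpaper down. The point is its centre, 16 mm above its underside; z is up. About 60 g.
- block_b_center (a point): Sanding block, second of two alike; same size and same point as the first. Either block may go in either bay of the orange basket.
- tape_center (a point): Pocket tape measure: yellow case with a round black disc on each flat side, 62 mm long (its x), 30 mm thick (its y, the flat sides), 58 mm high, standing on its flat base. The point is the centre of the case, 29 mm above the base; z is up. About 140 g.
- glue_basket: Green plastic basket with slotted sides, where the glue bottles are kept; it does not move. Outside 182 mm (its x) by 130 mm (its y), 50 mm high, with a lip of 3 mm; walls and floor 4 mm thick. A cross wall 4 mm thick, 40 mm high, at x = 0 parts it into two bays, each 85 mm (x) by 122 mm (y) inside, with their centres at x = +44.5 and -44.5 mm, y = 0. The origin is the centre of its underside on the bench; the bays' floor is 4 mm above that.
- sanding_basket: Orange plastic basket with slotted sides, where the sanding blocks are kept; it does not move. The same make, size, bays, origin and axes as the green basket.
- tape_tub: Small plain grey plastic tub, where the tape measure is kept; it does not move. Outside 110 mm (its x) by 130 mm (its y), 50 mm high, with a lip of 3 mm; walls and floor 4 mm thick, inside 102 by 122 mm, undivided. The origin is the centre of its underside on the bench.
- wood_box_center (a point): A pupil's finished box of pale wood with a round hole in the top and a window in one side, 150 mm (its x) by 85 mm (its y) by 80 mm high, loose. To be left alone. The point is its centre, 40 mm above the bench.
- brush: Paint brush lying flat, 190 mm long (its x), loose. To be left alone. The origin is under its middle.
Not all that is in view belongs to the job. Leave any purple look-alike of the part that bears tape_center alone.

How it is judged (in metres and radians):
At the end, for the whole second after the job is handed in: Both bottles stand in the green basket and both blocks lie in the orange one, one to each bay, and the tape measure stands in the grey tub: each on the floor (height within -4 to +6 mm), within 0.12 rad of upright, sandpaper and base down, at rest, released (((x of glue_a_center in the frame of glue_basket between 0.002 and 0.087 m and y of glue_a_center in the frame of glue_basket between -0.06 and 0.06 m and height (world z) of glue_a_center between 0.0425 and 0.0525 m and x of glue_b_center in the frame of glue_basket between -0.087 and -0.002 m and y of glue_b_center in the frame of glue_basket between -0.06 and 0.06 m and height (world z) of glue_b_center between 0.0425 and 0.0525 m) or (x of glue_a_center in the frame of glue_basket between -0.087 and -0.002 m and y of glue_a_center in the frame of glue_basket between -0.06 and 0.06 m and height (world z) of glue_a_center between 0.0425 and 0.0525 m and x of glue_b_center in the frame of glue_basket between 0.002 and 0.087 m and y of glue_b_center in the frame of glue_basket between -0.06 and 0.06 m and height (world z) of glue_b_center between 0.0425 and 0.0525 m)) and ((x of block_a_center in the frame of sanding_basket between 0.002 and 0.087 m and y of block_a_center in the frame of sanding_basket between -0.06 and 0.06 m and height (world z) of block_a_center between 0.016 and 0.026 m and x of block_b_center in the frame of sanding_basket between -0.087 and -0.002 m and y of block_b_center in the frame of sanding_basket between -0.06 and 0.06 m and height (world z) of block_b_center between 0.016 and 0.026 m) or (x of block_a_center in the frame of sanding_basket between -0.087 and -0.002 m and y of block_a_center in the frame of sanding_basket between -0.06 and 0.06 m and height (world z) of block_a_center between 0.016 and 0.026 m and x of block_b_center in the frame of sanding_basket between 0.002 and 0.087 m and y of block_b_center in the frame of sanding_basket between -0.06 and 0.06 m and height (world z) of block_b_center between 0.016 and 0.026 m)) and x of tape_center in the frame of tape_tub between -0.05 and 0.05 m and y of tape_center in the frame of tape_tub between -0.06 and 0.06 m and height (world z) of tape_center between 0.029 and 0.039 m and angle between each of glue_a_center, glue_b_center, block_a_center, block_b_center, tape_center's own z axis and vertical below 0.12 rad and linear speed of each of glue_a, glue_b, block_a, block_b, tape below 0.03 m/s); the robot touches nothing.
It fails at once if a thing is dropped or thrown (flies free of the gripper faster than 0.9 m/s, a fall of about 40 mm) ((linear speed of glue_a above 0.9 m/s and contact force between glue_a and the fingers below 0.1 N) or (linear speed of glue_b above 0.9 m/s and contact force between glue_b and the fingers below 0.1 N) or (linear speed of block_a above 0.9 m/s and contact force between block_a and the fingers below 0.1 N) or (linear speed of block_b above 0.9 m/s and contact force between block_b and the fingers below 0.1 N) or (linear speed of tape above 0.9 m/s and contact force between tape and the fingers below 0.1 N)).
It fails at once if a glue bottle falls over (tilts more than 0.8 rad) (angle between any of glue_a_center, glue_b_center's own z axis and vertical above 0.8 rad).
It fails at once if the pupil's wooden box or the brush is moved by more than 30 mm (distance of any of wood_box_center, brush from where it was at the start of the episode above 0.03 m).
It also fails if it takes over 128 s, if anything falls off the work surface, if the arm or the gripper's body presses on something with over 40 N, if the wrist force passes 120 N, or if a joint passes its speed limit or range.

## Robot

A 6-joint arm with a two-finger parallel gripper is mounted at the origin on the work surface. World frame = base frame: x ahead of the robot, y to its left, z up, the work surface at z = 0. Lengths are in mm, angles in degrees, forces in N, time in s.
With the tool pointing down it reaches from about 350 to 850 mm from the base axis. Payload 8.1 kg.
Tool frame: the origin (TCP) lies midway between the tips of the shut fingers; the grasp point (between the pads) lies 19 mm behind it; z points along the fingers, y is the line along which they close (so a half turn about z gives the same grasp; the last joint's range is limited). The gripper opens to 85 mm and grips with 20 to 120 N. Pads are 22 mm wide; open, the fingers measure 114 mm over their backs; the gripper's body (76 mm by 85 mm) begins 54 mm behind the grasp point. The pads swing forward as they close: fully open they stand 13 mm farther back than shut.
Start: joints at [-75.252, 7.471, 85.268, -0, 87.261, -4.893], TCP at [201.695, -565.088, 231.292] pointing down, gripper open.
Joint ranges: [-169.43, 169.43], [-51.17, 129.36], [1.28, 143.12], [-76.62, 256.62], [0, 156.53], [-152.29, 152.29]. Speed limits (degrees/s): [136.94, 136.94, 159.86, 180, 180, 180].

## Interface

Orientations are given as [roll, pitch, yaw] about the fixed x, y, z axes, in that order (R = Rz(yaw) Ry(pitch) Rx(roll)).
In Python, from bench import r gives the robot as it stands.
- The arm moves only by the tool step_arm, never from a script. Its arguments are lists of equal length, an entry for each row: "delta_pos": the shift along the world's x, y, z in units of 200 mm (1.0 is 200 mm), a list of three; "spin": the turn about the world's z in units of 180 degrees (1.0 is 180 degrees). In form: {"delta_pos": [[dx, dy, dz], ...], "spin": [spin, ...]}. A call has 1 to 8 rows; each row shifts and turns the commanded pose from where the row before left it; what a row does not reach is not made up. A row lasts 1/8 s, in which the tool goes at most 62.5 mm and 10.7 degrees, less where a joint would pass 70% of its speed; a pose out of reach is approached as far as the arm can. A call with a number of a shift or a turn outside -1 to 1 is refused whole. A call with a gripper value outside its range is refused whole. "gripper" is the opening, from -1 (shut) to 1 (fully open), set as the call begins (left out, the last holds). The fingers move at their own pace and stop on an object; "squeeze" is the grip in N (left out, the last holds). Time passes only in rows, so rows that do not move let the fingers close. It gives the time, the measured TCP pose, the force, the opening and the grip force at its end, in the units of the state.
- r.sense(): the state, without advancing time (a new reading comes with each control period).
- r.snapshot(name): name is "scene" or "top" or "wrist"; returns a dict with "pixels" (384x512x3 uint8, blue, green, red), "fx", "fy", "cx", "cy" (pixels), "camera_from_world" (4x4, takes a point from world to camera coordinates). Camera axes: x right, y up, looking along -z (the intrinsics and any distortion apply to the point x, -y, -z); pixel columns grow to the right and rows downward; lengths in mm; the calibration is good to about 2 mm. A picture is of the moment at which its call begins. There is no depth.
- r.hand_in(): hands the job in; it is judged then, once.
The state is a dict: "time": time; "joint_pos": joint angles; "qd": joint speeds; "joint_efforts": joint torques, N m; "tool_pos": TCP position; "tcp_rot": TCP orientation; "ft_force": force on the tool from outside, world axes, zero at the start; "wrist_torque": the same for the moment, N m; "finger_gap": finger opening in mm; "grip_force": force on a finger pad.
Only numpy, scipy, OpenCV 4.12 (cv2) and the standard library are available. Lean on these libraries where they do the work, as an engineer would, in place of code of your own. Each camera call takes 0.05 s, during which the arm holds its last target. There are 200 camera calls.

## Working session

There is one attempt and no reset: what is moved stays moved. The work goes in short steps, Python scripts to look and compute and a tool call to move; the robot and the scene stay as the last step left them, time stands still between calls to the robot, and variables do not carry over. Pictures are saved under pics/ and viewed, at most 14 in all, crops included, and the job is handed in when it is done.

Besides the shell and the picture viewer there is one more tool, called after "Call:" in YAML: its name, and indented under it one key for each argument. step_arm: Moves the arm, as the interface text tells. Shifts and turns lie within -1 to 1; 1 stands for 200 mm of shift or 180 degrees of turn. Its arguments: {"type":"object","properties":{"delta_pos":{"type":"array","items":{"type":"array","items":{"type":"number","minimum":-1,"maximum":1}}},"spin":{"type":"array","items":{"type":"number","minimum":-1,"maximum":1}},"gripper":{"type":"number"},"squeeze":{"type":"number"}},"required":["delta_pos","spin"]}

```bash
mkdir -p pics; cat > h.py <<'E'
import numpy as np, cv2
from bench import r
def snap(n,f=None):
    s=r.snapshot(n)
    if f: cv2.imwrite('pics/'+f,s['pixels'])
    return s
def ray(s,u,v,z):
    T=np.array(s['camera_from_world'],float);R,t=T[:3,:3],T[:3,3]
    d=R.T@np.array([(u-s['cx'])/s['fx'],-(v-s['cy'])/s['fy'],-1.]);c=-R.T@t
    return (c+d*(z-c[2])/d[2]).round(1)
def proj(s,p):
    T=np.array(s['camera_from_world'],float);q=T[:3,:3]@np.array(p,float)+T[:3,3]
    return np.array([s['cx']+s['fx']*q[0]/-q[2],s['cy']-s['fy']*q[1]/-q[2]]).round(1)
E
python3 - <<'E'
from h import *
a=snap('top','top0.png');b=snap('scene','scene0.png')
for s in(a,b):
    T=np.array(s['camera_from_world']);print(-T[:3,:3].T@T[:3,3],s['fx'],s['cx'],s['cy'],[k for k in s])
st=r.sense();print(st)
E
```

```text
[ 416.37083421   -7.71765309 1256.34478196] 460.80830802628736 251.35317462401818 192.03138878618074 ['pixels', 'fx', 'fy', 'cx', 'cy', 'camera_from_world']
[1461.92658501  280.45892676  738.02260576] 468.9074942168935 250.4597677148183 193.54174254507728 ['pixels', 'fx', 'fy', 'cx', 'cy', 'camera_from_world']
{'time': 0.1, 'joint_pos': array([-7.52492913e+01,  7.51309254e+00,  8.53232942e+01, -2.38952006e-04,
        8.72622187e+01, -4.89108637e+00]), 'qd': array([-0.03902176, -0.00275721, -0.15142299, -0.02696801,  0.01226934,
        0.16272145]), 'joint_efforts': array([ 8.89990424e-04, -5.70951390e+01, -5.01941800e+01, -1.21160574e-04,
        8.09111312e-03, -2.07325058e-05]), 'tool_pos': array([ 201.59375074, -564.58542643,  230.3228015 ]), 'tcp_rot': array([-1.79901733e+02, -8.16949099e-03,  1.96417997e+01]), 'ft_force': array([-0.54189778, -0.83094905,  0.21310804]), 'wrist_torque': array([-0.01443559,  0.07978464,  0.04948355]), 'grip_force': 0.0, 'finger_gap': 85.40413479205759}
```

View pics/top0.png

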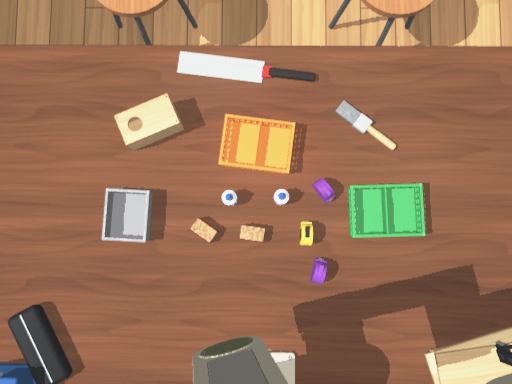

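View pics/scene0.png

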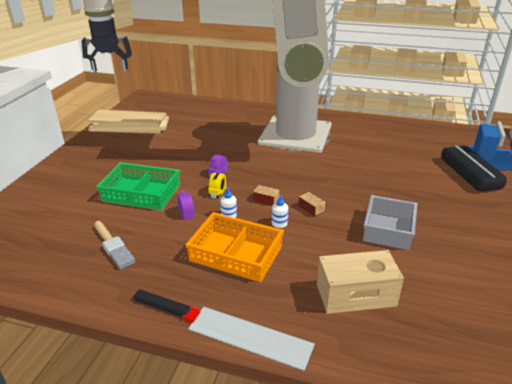

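The top view shows bottles near (229,198) and (281,197), blocks near (204,230) and (252,233), and the yellow tape at (307,233) with purple look-alikes at (324,190) and (319,271). The green basket is at (387,210), the orange one at (257,144) and the tub at (127,215). The scene view agrees with this.

```bash
python3 - <<'E'
from h import *
s=snap('top');im=s['pixels'];hsv=cv2.cvtColor(im,cv2.COLOR_BGR2HSV)
def m(name,lo,hi,roi,z):
    x0,y0,x1,y1=roi
    k=np.zeros(im.shape[:2],np.uint8);k[y0:y1,x0:x1]=cv2.inRange(hsv,lo,hi)[y0:y1,x0:x1]
    if name in('green','orange','tub'):k=cv2.morphologyEx(k,cv2.MORPH_CLOSE,np.ones((5,5)))
    c=max(cv2.findContours(k,0,2)[0],key=cv2.contourArea)
    q=cv2.boxPoints(cv2.minAreaRect(c));P=np.array([ray(s,u,v,z)[:2] for u,v in q]);ctr=P.mean(0)
    e=P[1]-P[0];f=P[2]-P[1];L=e if np.hypot(*e)>np.hypot(*f) else f
    print(name,cv2.contourArea(c),q.mean(0),'ctr',ctr.round(1),'size',np.hypot(*e).round(),np.hypot(*f).round(),'long yaw',np.degrees(np.arctan2(L[1],L[0])).round(1)%180)
m('green',(50,80,60),(80,255,255),(335,170,440,250),50)
m('orange',(8,170,120),(22,255,255),(210,105,305,180),50)
m('tub',(0,0,90),(179,60,255),(90,175,165,255),50)
m('tape',(22,120,120),(35,255,255),(290,210,325,255),58)
m('blk1',(8,60,150),(25,160,255),(185,212,222,248),32)
m('blk2',(8,60,150),(25,160,255),(232,218,272,248),32)
m('blk1',(8,60,125),(25,170,255),(185,212,222,248),32)
m('g1',(105,120,80),(130,255,255),(215,185,245,212),80)
m('g2',(105,120,80),(130,255,255),(267,185,297,212),80)
m('g1w',(0,0,150),(179,70,255),(215,185,245,212),52)
m('g2w',(0,0,150),(179,70,255),(267,185,297,212),52)
m('p1',(130,80,60),(160,255,255),(300,170,345,210),58)
m('p2',(130,80,60),(160,255,255),(300,250,340,295),58)
m('box',(12,40,120),(28,160,255),(105,85,195,155),80)
cv2.imwrite('pics/crop.png',cv2.resize(im[160:290,180:345],None,fx=4.5,fy=4.5,interpolation=2))
E
```

```text
green 3806.0 [386.2357  210.09874] ctr [ 482.6 -346. ] size 198.0 138.0 long yaw 92.5
orange 1081.0 [256.00195 144.88486] ctr [652.8  -4.5] size 131.0 172.0 long yaw 82.9
tub 2400.5 [126.580505 214.91339 ] ctr [464.  333.6] size 140.0 127.0 long yaw 178.0
tape 249.5 [306.  233.5] ctr [ 419.5 -135.9] size 31.0 59.0 long yaw 179.8
blk1 979.0 [203.  229.5] ctr [427.6 134.1] size 96.0 92.0 long yaw 90.5
blk2 846.0 [251.5 232.5] ctr [420.8   5.4] size 104.0 77.0 long yaw 90.6
blk1 1024.5 [203.  229.5] ctr [427.6 134.1] size 96.0 92.0 long yaw 90.5
g1 23.0 [228.5 196.5] ctr [511.9  64.7] size 13.0 13.0 long yaw 90.4
g2 23.0 [281.5 195.5] ctr [515.7 -71. ] size 13.0 13.0 long yaw 0.4000000000000057
g1w 184.0 [228.5 197.5] ctr [511.6  66.4] size 40.0 39.0 long yaw 90.4
g2w 189.5 [280.5 197. ] ctr [514.1 -69.9] size 39.0 42.0 long yaw 0.09999999999999432
p1 296.5 [323.89026 189.48782] ctr [ 534.2 -182.6] size 38.0 60.0 long yaw 38.400000000000006
p2 298.5 [318.98236 270.8294 ] ctr [ 324.4 -169. ] size 62.0 37.0 long yaw 167.2
box 2381.5 [148.3141  122.18353] ctr [704.8 276.5] size 159.0 111.0 long yaw 113.8
```

View pics/crop.png

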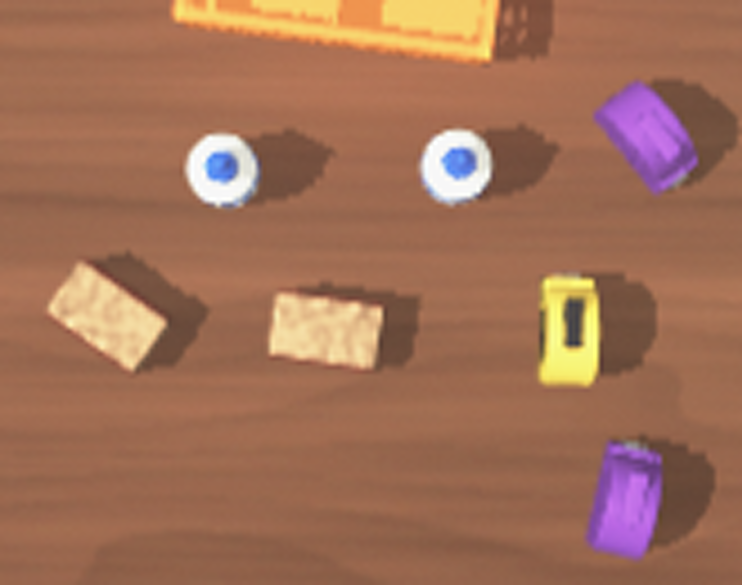

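The crop shows block tops at crop px (107,316) turned and (326,330) nearly level. The bottle axes are at (222,167) and (459,161), and the tape top at (570,331). Next I'll refine the blocks and the orange basket.

```bash
python3 - <<'E'
from h import *
s=snap('top');im=s['pixels'];hsv=cv2.cvtColor(im,cv2.COLOR_BGR2HSV)
def m(name,lo,hi,roi,z,close=0):
    x0,y0,x1,y1=roi
    k=np.zeros(im.shape[:2],np.uint8);k[y0:y1,x0:x1]=cv2.inRange(hsv,lo,hi)[y0:y1,x0:x1]
    if close:k=cv2.morphologyEx(k,cv2.MORPH_CLOSE,np.ones((5,5)))
    c=max(cv2.findContours(k,0,2)[0],key=cv2.contourArea)
    P=np.array([ray(s,u,v,z)[:2] for u,v in c[:,0]]).astype(np.float32)
    (ctr,sz,a)=cv2.minAreaRect(P)
    if sz[0]<sz[1]:a+=90
    print(name,cv2.contourArea(c),'ctr',np.round(ctr,1),'size',np.round(sz),'long yaw',round(a%180,1))
print(hsv[230,204],hsv[233,252],hsv[240,230],hsv[144,240],hsv[118,250])
for V in(160,185):
    m('blk1',(8,40,V),(28,200,255),(188,214,222,246),32)
    m('blk2',(8,40,V),(28,200,255),(234,220,270,246),32)
m('orange',(8,150,170),(26,255,255),(205,100,310,182),50,1)
m('orange all',(8,190,110),(30,255,255),(205,100,310,182),50,1)
m('green',(50,80,90),(80,255,255),(335,170,440,250),50)
m('tub',(0,0,100),(179,60,255),(90,175,165,255),50)
E
```

```text
[ 16 101 228] [ 16 102 227] [ 10 124 146] [ 22 142 247] [ 22 142 247]
blk1 394.5 ctr [428.  140.2] size [82. 53.] long yaw 74.3
blk2 432.0 ctr [426.1   5.5] size [55. 93.] long yaw 90.5
blk1 306.5 ctr [426.8 134.4] size [65. 37.] long yaw 55.3
blk2 300.5 ctr [419.4   5.1] size [64. 37.] long yaw 82.5
orange 3677.0 ctr [656.3  -5.6] size [191. 142.] long yaw 83.0Traceback (most recent call last):
  File "<stdin>", line 17, in <module>
  File "<stdin>", line 7, in m
ValueError: max() iterable argument is empty
```

Call:
step_arm:
  delta_pos:
    - [0.125,0.25,-0.05]
    - [0.125,0.25,-0.05]
    - [0.125,0.25,-0.05]
    - [0.125,0.25,-0.05]
    - [0.125,0.25,-0.05]
    - [0.125,0.25,-0.05]
    - [0.125,0.25,-0.05]
    - [0.125,0.25,-0.05]
  spin: [-0.0273,-0.0273,-0.0273,-0.0273,0,0,0,0]
  gripper: 0.5
  squeeze: 40

```text
time: 1.2
tool_pos: [402.2, -163.4, 151.1]
tcp_rot: [180.0, -0.0, -0.0]
ft_force: [0.5, -0.4, 0.3]
finger_gap: 64.3
grip_force: 0.0
```

Call:
step_arm:
  delta_pos:
    - [0.089,0.145,-0.05]
    - [0,0,0]
  spin: [0,0]

```text
time: 1.45
tool_pos: [419.6, -133.8, 140.3]
tcp_rot: [-179.9, 0.1, 0.2]
ft_force: [-1.3, 0.2, 0.8]
finger_gap: 63.9
grip_force: 0.0
```

```bash
python3 - <<'E'
from h import *
s=snap('wrist','w1.png');T=np.array(s['camera_from_world']);print(-T[:3,:3].T@T[:3,3])
im=s['pixels'];hsv=cv2.cvtColor(im,cv2.COLOR_BGR2HSV)
print(r.sense()['tool_pos'],proj(s,[419.5,-136,58]))
k=cv2.inRange(hsv,(22,120,120),(35,255,255))
c=max(cv2.findContours(k,0,2)[0],key=cv2.contourArea)
P=np.array([ray(s,u,v,58)[:2] for u,v in c[:,0]]).astype(np.float32);print(cv2.minAreaRect(P))
E
```

```text
[ 503.40061565 -133.56436296  282.98463252]
[ 419.33925951 -135.21729404  140.82108555] [260.4 199.4]
((430.6317443847656, -137.10952758789062), (29.728214263916016, 60.49513244628906), 89.2540054321289)
```

View pics/w1.png

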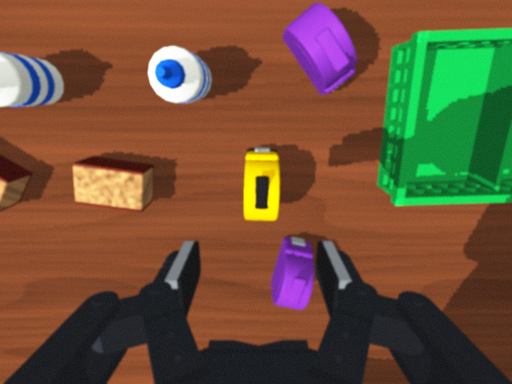

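Call:
step_arm:
  delta_pos:
    - [0.0125,0,-0.2]
    - [0,0,-0.2]
    - [0,0,-0.14]
    - [0,0,-0.09]
    - [0,0,0]
  spin: [0,0,0,0,0]

```text
time: 2.12
tool_pos: [420.4, -136.6, 14.2]
tcp_rot: [-179.9, 0.2, -0.1]
ft_force: [-0.6, -0.1, -0.5]
finger_gap: 64.2
grip_force: 0.0
```

Call:
step_arm:
  delta_pos:
    - [0,0,0]
    - [0,0,0]
    - [0,0,0]
    - [0,0,0]
  spin: [0,0,0,0]
  gripper: -1

```text
time: 2.62
tool_pos: [423.1, -136.9, 16.7]
tcp_rot: [179.9, -0.1, -0.0]
ft_force: [-2.0, -0.2, 6.1]
finger_gap: 29.8
grip_force: 40.3
```

Call:
step_arm:
  delta_pos:
    - [0,0,0.15]
    - [0,0,0.25]
    - [0,0.1,0.2]
    - [0.03,0.25,0]
    - [0.03,0.27,0]
    - [0.03,0.27,0]
    - [0.03,0.27,0]
    - [0.03,0.27,0]
  spin: [0,0,0,0,0,0,0,0]

```text
time: 3.62
tool_pos: [452.0, 151.8, 135.7]
tcp_rot: [-180.0, -0.1, 0.0]
ft_force: [1.6, -0.6, -0.8]
finger_gap: 29.3
grip_force: 39.6
```

Call:
step_arm:
  delta_pos:
    - [0.03,0.27,0]
    - [0.03,0.27,0]
    - [0,0.25,0]
    - [0,0.13,0]
    - [0,0,0]
    - [0,0,0]
  spin: [0,0,0,0,0,0]

```text
time: 4.38
tool_pos: [463.8, 333.3, 135.1]
tcp_rot: [180.0, 0.0, 0.0]
ft_force: [-0.0, 0.1, -1.6]
finger_gap: 29.7
grip_force: 39.7
```

```bash
python3 - <<'E'
from h import *
s=snap('wrist','w2.png');t=r.sense();print(t['tool_pos'],t['finger_gap'],[proj(s,[464+a,333.6+b,50]) for a in(-65,65) for b in(-55,55)])
E
```

```text
[463.96208721 333.04968143 135.19700543] 29.68157354102467 [array([316.7, 263.6]), array([198.4, 263.8]), array([327.7, 119.9]), array([187., 120.])]
```

View pics/w2.png

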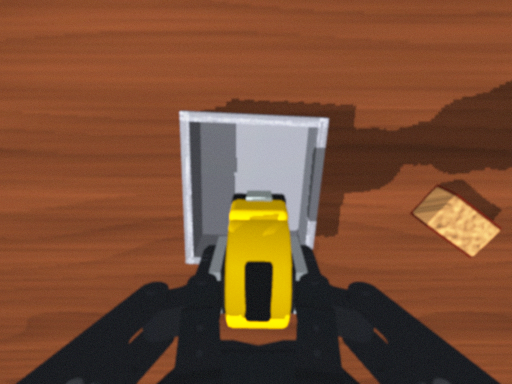

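The tub rim at corners (183,113), (328,120) and (187,262) fits the estimate, and the tape is held square. Lowering it now.

Call:
step_arm:
  delta_pos:
    - [0.01,0.01,-0.2]
    - [0,0,-0.2]
    - [0,0,-0.1]
    - [0,0,-0.05]
    - [0,0,-0.02]
    - [0,0,0]
    - [0,0,0]
  spin: [0,0,0,0,0,0,0]

```text
time: 5.3
tool_pos: [466.9, 336.5, 22.6]
tcp_rot: [-179.9, -0.1, -0.0]
ft_force: [1.1, -0.1, -1.3]
finger_gap: 29.7
grip_force: 39.7
```

Call:
step_arm:
  delta_pos:
    - [0,0,-0.01]
    - [0,0,0]
  spin: [0,0]

```text
time: 5.55
tool_pos: [466.8, 336.5, 20.8]
tcp_rot: [-179.9, -0.1, -0.0]
ft_force: [-1.1, -0.3, 7.0]
finger_gap: 29.6
grip_force: 40.6
```

Call:
step_arm:
  delta_pos:
    - [0,0,0]
    - [0,0,0]
    - [0,0,0]
  spin: [0,0,0]
  gripper: 0.2

```text
time: 5.92
tool_pos: [465.9, 335.9, 19.2]
tcp_rot: [180.0, 0.0, -0.0]
ft_force: [0.2, 0.1, -0.1]
finger_gap: 50.8
grip_force: 0.0
```

Call:
step_arm:
  delta_pos:
    - [0,0,0.2]
    - [0,0,0.25]
    - [-0.03,-0.15,0.15]
    - [-0.04,-0.2,0]
    - [-0.04,-0.2,0]
    - [-0.04,-0.2,0]
    - [-0.04,-0.2,0]
    - [-0.005,-0.06,0]
  spin: [0,0,0.051,0.051,0.051,0.051,0.051,0.051]

```text
time: 6.92
tool_pos: [426.5, 132.0, 139.2]
tcp_rot: [180.0, 0.0, 55.3]
ft_force: [1.1, -0.4, 0.1]
finger_gap: 51.4
grip_force: 0.0
```

Call:
step_arm:
  delta_pos:
    - [0,0,-0.1]
    - [0,0,0]
  spin: [0,0]
  gripper: 0.45

```text
time: 7.18
tool_pos: [425.7, 133.5, 117.9]
tcp_rot: [-179.9, 0.1, 55.0]
ft_force: [-0.4, 0.9, -0.3]
finger_gap: 62.0
grip_force: 0.0
```

```bash
python3 - <<'E'
from h import *
s=snap('wrist','w3.png');t=r.sense();print(t['tool_pos'],t['tcp_rot'],t['finger_gap'],proj(s,[427,134,32]))
im=s['pixels'];hsv=cv2.cvtColor(im,cv2.COLOR_BGR2HSV)
k=cv2.inRange(hsv,(8,40,185),(28,150,255));cs=[c for c in cv2.findContours(k,0,2)[0] if cv2.contourArea(c)>400]
for c in cs:
    P=np.array([ray(s,u,v,32)[:2] for u,v in c[:,0]]).astype(np.float32);print(cv2.contourArea(c),cv2.minAreaRect(P))
snap('top','t1.png')
E
```

```text
[426.32754981 133.74493859 118.83069443] [-1.79931455e+02  6.92478449e-02  5.50394571e+01] 61.74514809108038 [258.6 196.3]
2798.5 ((428.5692443847656, 137.703857421875), (66.75817108154297, 34.724220275878906), 56.3099250793457)
```

View pics/w3.png

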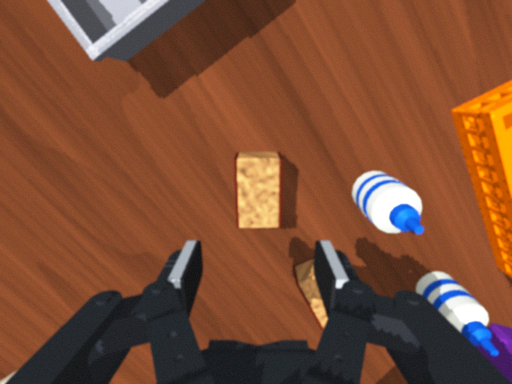

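The block at (258,190) is lined up with the fingers. Descending.

Call:
step_arm:
  delta_pos:
    - [0.005,0.005,-0.2]
    - [0,0,-0.2]
    - [0,0,-0.12]
    - [0,0,-0.07]
    - [0,0,0]
  spin: [0,0,0,0,0]

```text
time: 7.9
tool_pos: [427.7, 135.0, 1.0]
tcp_rot: [-180.0, 0.0, 55.1]
ft_force: [-0.1, 0.3, 0.1]
finger_gap: 61.9
grip_force: 0.0
```

Call:
step_arm:
  delta_pos:
    - [0,0,0]
    - [0,0,0]
    - [0,0,0]
  spin: [0,0,0]
  gripper: -1

```text
time: 8.28
tool_pos: [429.5, 135.2, 2.9]
tcp_rot: [179.9, -0.1, 55.1]
ft_force: [0.1, 0.2, 6.0]
finger_gap: 39.3
grip_force: 41.7
```

Call:
step_arm:
  delta_pos:
    - [0,0,0.15]
    - [0,0,0.25]
    - [0,0,0.25]
    - [0.2,-0.08,0]
    - [0.25,-0.1,0]
    - [0.25,-0.1,0]
    - [0.25,-0.1,0]
    - [0.215,-0.1,0]
  spin: [0,0,0,0.0519,0.0519,0.0519,0,0]

```text
time: 9.28
tool_pos: [662.6, 38.1, 131.4]
tcp_rot: [180.0, -0.0, 83.1]
ft_force: [-0.1, -0.7, -1.0]
finger_gap: 39.7
grip_force: 40.9
```

Call:
step_arm:
  delta_pos:
    - [0,0,-0.15]
    - [0,0,0]
    - [0,0,0]
  spin: [0,0,0]

```text
time: 9.65
tool_pos: [660.7, 39.2, 101.9]
tcp_rot: [-180.0, -0.0, 83.1]
ft_force: [0.9, 0.4, -0.1]
finger_gap: 39.6
grip_force: 40.9
```

```bash
python3 - <<'E'
from h import *
s=snap('wrist','w4.png');t=r.sense();print(t['tool_pos'],t['tcp_rot'],t['finger_gap'])
c=np.array([655.5,-5.2]);a=np.radians(83);X=np.array([np.cos(a),np.sin(a)]);Y=np.array([-X[1],X[0]])
for i in(-91,0,91):
  for j in(-65,65):print(i,j,proj(s,[*(c+i*X+j*Y),50 if i else 44]))
E
```

```text
[661.19259756  39.27407473 102.70937852] [ 1.79925633e+02 -1.04913869e-02  8.31189920e+01] 39.302251863855886
-91 -65 [329.9 352.4]
-91 65 [185.5 352.2]
0 -65 [337.5 261. ]
0 65 [178.2 260.8]
91 -65 [351.9 151.8]
91 65 [164.1 151.6]
```

View pics/w4.png

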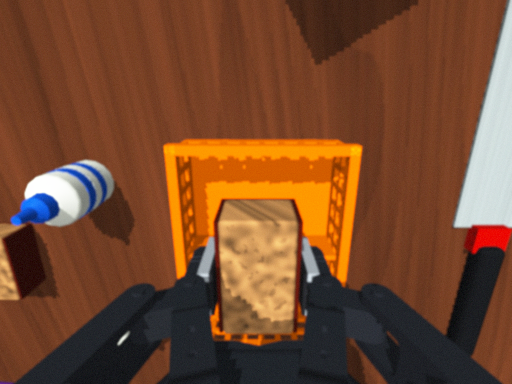

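The rim appears at columns 164–361 with its far edge near row 141. That puts the basket about 3–4 mm farther along +y and 2–3 mm along +x than estimated, so I'm correcting for that and lowering.

Call:
step_arm:
  delta_pos:
    - [0.01,0.015,-0.1]
    - [0,0,-0.15]
    - [0,0,-0.12]
    - [0,0,-0.07]
    - [0,0,-0.03]
    - [0,0,0]
    - [0,0,0]
  spin: [0,0,0,0,0,0,0]

```text
time: 10.58
tool_pos: [663.8, 41.9, 8.2]
tcp_rot: [179.9, -0.0, 83.1]
ft_force: [0.6, 0.3, -0.2]
finger_gap: 39.3
grip_force: 40.9
```

Call:
step_arm:
  delta_pos:
    - [0,0,-0.01]
    - [0,0,0]
  spin: [0,0]

```text
time: 10.82
tool_pos: [664.0, 41.9, 6.9]
tcp_rot: [179.9, -0.0, 83.1]
ft_force: [-1.6, -0.3, 6.8]
finger_gap: 39.2
grip_force: 41.8
```

Call:
step_arm:
  delta_pos:
    - [0,0,0]
    - [0,0,0]
    - [0,0,0]
    - [0,0,0.1]
    - [0,0,0.25]
    - [0,0,0.25]
    - [-0.2,-0.03,0]
    - [-0.25,-0.03,0]
  spin: [0,0,0,0,0,0,0,0]
  gripper: 0.35

```text
time: 11.82
tool_pos: [573.8, 29.7, 128.4]
tcp_rot: [179.7, -0.0, 83.1]
ft_force: [-0.7, 1.0, 0.1]
finger_gap: 57.7
grip_force: 0.0
```

Call:
step_arm:
  delta_pos:
    - [-0.25,-0.04,0]
    - [-0.25,-0.04,0]
    - [-0.265,-0.045,-0.02]
    - [0,0,-0.1]
    - [0,0,0]
  spin: [0,0,0,0,0]
  gripper: 0.45

```text
time: 12.45
tool_pos: [419.4, 4.9, 101.7]
tcp_rot: [180.0, -0.0, 83.1]
ft_force: [-0.1, -0.3, -0.5]
finger_gap: 61.8
grip_force: 0.0
```

```bash
python3 - <<'E'
from h import *
s=snap('wrist','w5.png');t=r.sense();print(t['tool_pos'],t['tcp_rot'],t['finger_gap'],proj(s,[419.5,5,32]))
im=s['pixels'];hsv=cv2.cvtColor(im,cv2.COLOR_BGR2HSV)
k=cv2.inRange(hsv,(8,40,185),(28,150,255));cs=[c for c in cv2.findContours(k,0,2)[0] if cv2.contourArea(c)>400]
for c in cs:
    P=np.array([ray(s,u,v,32)[:2] for u,v in c[:,0]]).astype(np.float32);print(cv2.contourArea(c),c[:,0].mean(0),cv2.minAreaRect(P))
s=snap('top')
im=s['pixels'];cv2.imwrite('pics/crop2.png',cv2.resize(im[95:265,90:310],None,fx=3.5,fy=3.5,interpolation=2))
E
```

```text
[420.32135984   4.8700377  102.40710736] [ 1.79935971e+02 -3.11018411e-03  8.30832166e+01] 62.07444223448359 [257.6 204.4]
3291.0 [256.375    204.578125] ((420.8064880371094, 9.319190979003906), (67.4407958984375, 34.560630798339844), 81.82380676269531)
```

View pics/crop2.png

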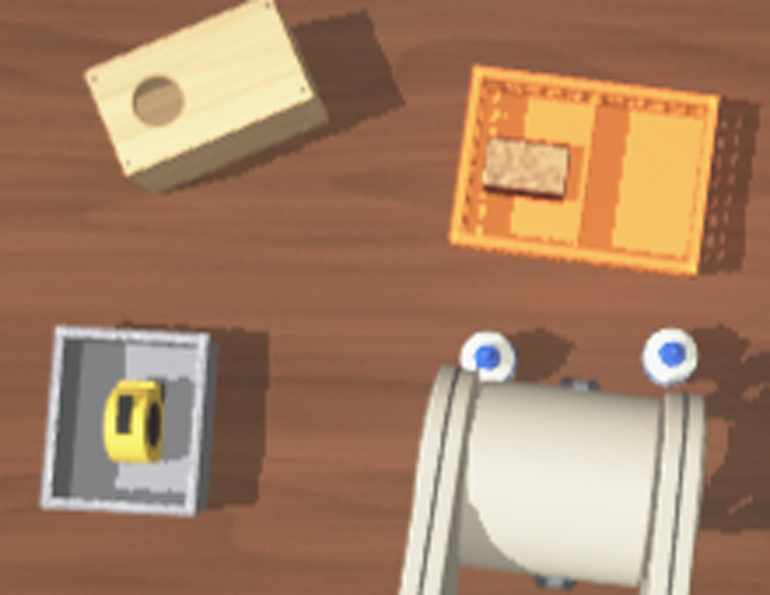

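Crop2 shows the tape standing in the tub near (135,420) and the first block flat in the left bay at (527,168). Now the second block.

Call:
step_arm:
  delta_pos:
    - [0.005,0.005,-0.2]
    - [0,0,-0.15]
    - [0,0,-0.1]
    - [0,0,-0.05]
    - [0,0,0]
  spin: [0,0,0,0,0]

```text
time: 13.18
tool_pos: [421.3, 6.0, 1.4]
tcp_rot: [-180.0, 0.0, 83.1]
ft_force: [0.8, 0.3, 0.6]
finger_gap: 62.1
grip_force: 0.0
```

Call:
step_arm:
  delta_pos:
    - [0,0,0]
    - [0,0,0]
    - [0,0,0]
  spin: [0,0,0]
  gripper: -1

```text
time: 13.55
tool_pos: [422.3, 5.8, 2.6]
tcp_rot: [179.9, -0.0, 83.1]
ft_force: [-0.5, -0.4, 6.9]
finger_gap: 39.5
grip_force: 41.5
```

Call:
step_arm:
  delta_pos:
    - [0,0,0.15]
    - [0,0,0.25]
    - [0,0,0.25]
    - [0.2,-0.05,0]
    - [0.25,-0.05,0]
    - [0.25,-0.05,0]
    - [0.25,-0.06,0]
    - [0.205,-0.06,0]
  spin: [0,0,0,0,0,0,0,0]

```text
time: 14.55
tool_pos: [653.6, -48.5, 131.1]
tcp_rot: [-180.0, -0.0, 83.1]
ft_force: [-0.1, -0.6, -0.5]
finger_gap: 39.6
grip_force: 40.8
```

Call:
step_arm:
  delta_pos:
    - [0,0,-0.1]
    - [0,0,-0.2]
    - [0,0,-0.15]
    - [0,0,-0.1]
    - [0,0,-0.05]
    - [0,0,-0.02]
    - [0,0,0]
    - [0,0,0]
  spin: [0,0,0,0,0,0,0,0]

```text
time: 15.55
tool_pos: [653.0, -48.2, 8.6]
tcp_rot: [179.9, 0.0, 83.1]
ft_force: [-0.3, -0.1, -0.3]
finger_gap: 39.7
grip_force: 40.9
```

Call:
step_arm:
  delta_pos:
    - [0,0,-0.01]
    - [0,0,0]
  spin: [0,0]

```text
time: 15.8
tool_pos: [653.1, -48.2, 6.6]
tcp_rot: [179.9, 0.0, 83.1]
ft_force: [-0.6, 1.2, 5.5]
finger_gap: 39.2
grip_force: 41.5
```

Call:
step_arm:
  delta_pos:
    - [0,0,0]
    - [0,0,0]
    - [0,0,0]
    - [0,0,0.1]
    - [0,0,0.25]
    - [0,0,0.25]
    - [-0.2,-0.03,0.1]
    - [-0.25,-0.04,0]
  spin: [0,0,0,0,0,0,0,0.0525]
  gripper: 0.35

```text
time: 16.8
tool_pos: [563.8, -62.6, 150.1]
tcp_rot: [179.6, 0.1, 92.7]
ft_force: [-0.2, -0.3, -0.1]
finger_gap: 57.8
grip_force: 0.0
```

Call:
step_arm:
  delta_pos:
    - [-0.235,-0.04,0]
    - [0,0,0]
    - [0,0,0]
  spin: [0,0,0]
  gripper: 0.6

```text
time: 17.18
tool_pos: [516.1, -70.3, 147.1]
tcp_rot: [179.8, 0.0, 92.5]
ft_force: [0.5, 0.0, 0.3]
finger_gap: 68.3
grip_force: 0.0
```

```bash
python3 - <<'E'
from h import *
s=snap('wrist','w6.png');t=r.sense();print(t['tool_pos'],t['tcp_rot'],t['finger_gap'],proj(s,[514,-70,0]),proj(s,[514,-70,85]),proj(s,[514,-70,52]))
E
```

```text
[516.5049952  -70.26798495 146.9936435 ] [1.79828597e+02 4.12846253e-02 9.25392128e+01] 68.2421683218077 [255.2 177.4] [254.6 207.6] [254.9 193.6]
```

View pics/w6.png

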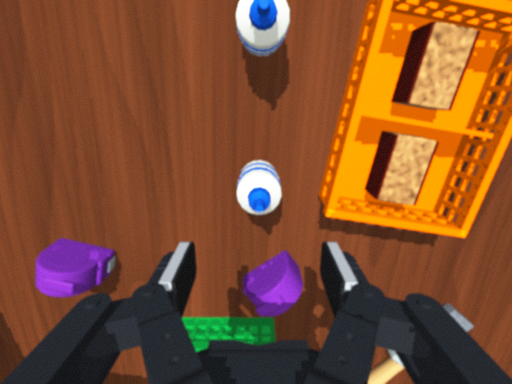

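The bottle's nozzle is at (260,200), within 3 mm of prediction, and both blocks lie one to a bay. Descending on the bottle.

Call:
step_arm:
  delta_pos:
    - [0.005,0.005,-0.2]
    - [0,0,-0.2]
    - [0,0,-0.15]
    - [0,0,-0.08]
    - [0,0,0]
  spin: [0,0,0,0,0]

```text
time: 17.85
tool_pos: [515.9, -68.9, 18.6]
tcp_rot: [-179.9, -0.0, 92.6]
ft_force: [0.2, 0.5, 1.1]
finger_gap: 68.2
grip_force: 0.0
```

Call:
step_arm:
  delta_pos:
    - [0,0,0]
    - [0,0,0]
    - [0,0,0]
    - [0,0,0]
  spin: [0,0,0,0]
  gripper: -1

```text
time: 18.35
tool_pos: [517.7, -69.5, 21.3]
tcp_rot: [179.8, 0.1, 92.5]
ft_force: [0.6, 0.6, 6.1]
finger_gap: 39.0
grip_force: 40.8
```

Call:
step_arm:
  delta_pos:
    - [0,0,0.1]
    - [0,0,0.25]
    - [0,0,0.25]
    - [-0.02,-0.2,0]
    - [-0.025,-0.27,0]
    - [-0.025,-0.27,0]
    - [-0.025,-0.27,0]
    - [-0.025,-0.27,0]
  spin: [0,0,0,0,0,0,0,0]

```text
time: 19.35
tool_pos: [491.8, -326.9, 140.0]
tcp_rot: [179.9, 0.0, 92.5]
ft_force: [1.1, -0.5, -0.7]
finger_gap: 38.7
grip_force: 40.5
```

Call:
step_arm:
  delta_pos:
    - [-0.02,-0.2,0]
    - [-0.0125,-0.125,-0.1]
    - [0,0,-0.1]
    - [0,0,0]
    - [0,0,0]
  spin: [0,0,0,0,0]

```text
time: 19.98
tool_pos: [485.9, -389.2, 99.8]
tcp_rot: [180.0, -0.0, 92.6]
ft_force: [0.2, 0.6, 0.4]
finger_gap: 38.8
grip_force: 40.5
```

```bash
python3 - <<'E'
from h import *
s=snap('wrist','w7.png');t=r.sense();print(t['tool_pos'],t['tcp_rot'],t['finger_gap'])
c=np.array([482.6,-346.]);a=np.radians(92.5);X=np.array([np.cos(a),np.sin(a)]);Y=np.array([-X[1],X[0]])
for i in(-94,0,94):
  for j in(-68,68):print(i,j,proj(s,[*(c+i*X+j*Y),50 if i else 44]))
E
```

```text
[ 486.24051138 -389.48044352  100.28971119] [1.79951062e+02 3.96150019e-02 9.26077379e+01] 38.71737653450877
-94 -68 [341.1 273.2]
-94 68 [170.1 273. ]
0 -68 [351.5 154.9]
0 68 [159.5 154.7]
94 -68 [372.2  -2.9]
94 68 [138.1  -3.2]
```

View pics/w7.png

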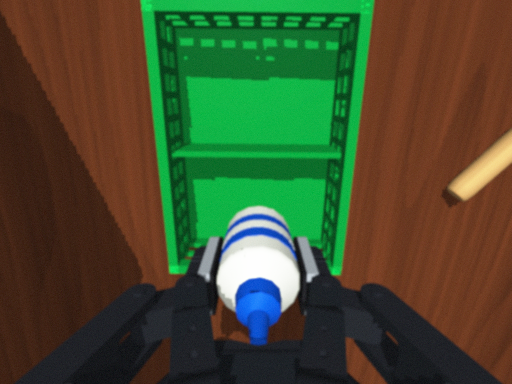

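The green basket's near corners at (170,273) and (342,273) and its cross wall at row 152 match the prediction. Lowering.

Call:
step_arm:
  delta_pos:
    - [0,0,-0.1]
    - [0,0,-0.1]
    - [0,0,-0.1]
    - [0,0,-0.05]
    - [0,0,-0.02]
    - [0,0,0]
    - [0,0,0]
  spin: [0,0,0,0,0,0,0]

```text
time: 20.9
tool_pos: [485.6, -390.3, 25.3]
tcp_rot: [180.0, 0.0, 92.5]
ft_force: [1.7, -0.1, -0.4]
finger_gap: 38.9
grip_force: 40.5
```

Call:
step_arm:
  delta_pos:
    - [0,0,-0.01]
    - [0,0,0]
  spin: [0,0]

```text
time: 21.15
tool_pos: [485.8, -390.5, 25.2]
tcp_rot: [180.0, 0.0, 92.5]
ft_force: [-5.7, 5.6, 15.6]
finger_gap: 39.2
grip_force: 41.9
```

Call:
step_arm:
  delta_pos:
    - [0,0,0]
    - [0,0,0]
    - [0,0,0]
    - [0,0,0]
    - [0,0,0.1]
    - [0,0,0.25]
    - [0,0,0.25]
    - [0.02,0.2,0]
  spin: [0,0,0,0,0,0,0,0]
  gripper: 0.35

```text
time: 22.15
tool_pos: [492.4, -354.3, 151.6]
tcp_rot: [179.5, 0.5, 92.4]
ft_force: [0.4, 0.8, 0.0]
finger_gap: 57.8
grip_force: 0.0
```

Call:
step_arm:
  delta_pos:
    - [0.0175,0.27,0]
    - [0.0175,0.27,0]
    - [0.0175,0.27,0]
    - [0.0175,0.27,0]
    - [0.0175,0.27,0]
    - [0.0175,0.27,0]
    - [0.0125,0.25,0]
    - [0.01,0.21,0]
  spin: [0,0,0,0,0,0,0,0]
  gripper: 0.6

```text
time: 23.15
tool_pos: [515.4, 67.9, 145.2]
tcp_rot: [179.9, -0.0, 92.6]
ft_force: [0.9, -1.4, 0.3]
finger_gap: 68.3
grip_force: 0.0
```

Call:
step_arm:
  delta_pos:
    - [-0.01,0,0]
    - [0,0,0]
    - [0,0,0]
  spin: [0,0,0]

```text
time: 23.52
tool_pos: [513.2, 64.8, 143.8]
tcp_rot: [180.0, 0.0, 92.5]
ft_force: [-0.1, -0.1, 0.1]
finger_gap: 68.4
grip_force: 0.0
```

```bash
python3 - <<'E'
from h import *
s=snap('wrist','w8.png');t=r.sense();print(t['tool_pos'],t['tcp_rot'],t['finger_gap'],proj(s,[512,66,85]),proj(s,[512,66,0]))
hsv=cv2.cvtColor(s['pixels'],cv2.COLOR_BGR2HSV)
k=cv2.inRange(hsv,(105,120,80),(130,255,255));cs=[c for c in cv2.findContours(k,0,2)[0] if cv2.contourArea(c)>50]
for c in cs:print(cv2.boundingRect(c))
im=snap('top')['pixels']
cv2.imwrite('pics/both.png',np.vstack([s['pixels'][60:300],im[120:290]]))
E
```

```text
[513.19382754  64.77967596 143.64657669] [1.79975828e+02 1.34459831e-02 9.24510092e+01] 68.68130968112841 [255.9 208.2] [256.4 177.6]
(248, 186, 22, 25)
```

View pics/both.png

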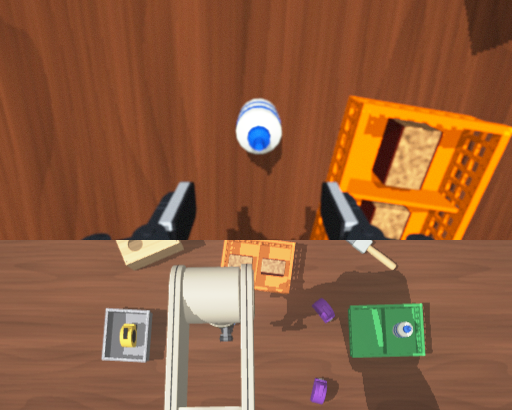

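The first bottle stands in the green basket's right bay. The second bottle's nozzle is at (259,198), nearly under the fingers.

Call:
step_arm:
  delta_pos:
    - [0.005,0.005,-0.2]
    - [0,0,-0.2]
    - [0,0,-0.15]
    - [0,0,-0.07]
    - [0,0,0]
  spin: [0,0,0,0,0]

```text
time: 24.25
tool_pos: [513.3, 66.5, 18.7]
tcp_rot: [-179.9, 0.0, 92.5]
ft_force: [0.0, 0.4, 0.4]
finger_gap: 68.6
grip_force: 0.0
```

Call:
step_arm:
  delta_pos:
    - [0,0,0]
    - [0,0,0]
    - [0,0,0]
    - [0,0,0]
  spin: [0,0,0,0]
  gripper: -1

```text
time: 24.75
tool_pos: [515.6, 66.9, 21.2]
tcp_rot: [179.8, 0.0, 92.5]
ft_force: [-0.6, 0.0, 6.2]
finger_gap: 39.1
grip_force: 40.9
```

Call:
step_arm:
  delta_pos:
    - [0,0,0.1]
    - [0,0,0.25]
    - [0,0,0.25]
    - [-0.01,-0.2,0.05]
    - [-0.02,-0.27,0]
    - [-0.02,-0.27,0]
    - [-0.02,-0.27,0]
    - [-0.02,-0.27,0]
  spin: [0,0,0,0,0,0,0,0]

```text
time: 25.75
tool_pos: [495.9, -190.8, 150.1]
tcp_rot: [179.9, 0.0, 92.6]
ft_force: [0.8, -0.2, -1.8]
finger_gap: 38.6
grip_force: 40.6
```

Call:
step_arm:
  delta_pos:
    - [-0.03,-0.25,0]
    - [-0.03,-0.2,0]
    - [-0.01,-0.11,0]
    - [0,0,-0.1]
    - [0,0,-0.15]
    - [0,0,0]
    - [0,0,0]
  spin: [0,0,0,0,0,0,0]

```text
time: 26.62
tool_pos: [482.4, -300.1, 99.5]
tcp_rot: [-180.0, -0.0, 92.6]
ft_force: [-0.6, -0.0, 0.3]
finger_gap: 38.7
grip_force: 40.5
```

Call:
step_arm:
  delta_pos:
    - [0,0,-0.1]
    - [0,0,-0.1]
    - [0,0,-0.1]
    - [0,0,-0.05]
    - [0,0,-0.02]
    - [0,0,0]
    - [0,0,0]
  spin: [0,0,0,0,0,0,0]

```text
time: 27.5
tool_pos: [482.3, -301.3, 25.4]
tcp_rot: [180.0, 0.0, 92.5]
ft_force: [-0.3, -0.6, -0.2]
finger_gap: 38.8
grip_force: 40.6
```

Call:
step_arm:
  delta_pos:
    - [0,0,-0.01]
    - [0,0,0]
  spin: [0,0]

```text
time: 27.75
tool_pos: [482.4, -301.5, 25.2]
tcp_rot: [180.0, 0.0, 92.5]
ft_force: [-7.0, 5.3, 16.2]
finger_gap: 38.5
grip_force: 42.2
```

Call:
step_arm:
  delta_pos:
    - [0,0,0]
    - [0,0,0]
    - [0,0,0]
    - [0,0,0]
    - [0,0,0.1]
    - [0,0,0.25]
    - [0,0,0.25]
    - [0,0,0.25]
  spin: [0,0,0,0,0,0,0,0]
  gripper: 0.35

```text
time: 28.75
tool_pos: [482.1, -301.1, 196.6]
tcp_rot: [179.9, 0.1, 92.5]
ft_force: [-0.6, -0.0, 0.2]
finger_gap: 57.7
grip_force: 0.0
```

Call:
step_arm:
  delta_pos:
    - [-0.05,0.2,0]
    - [-0.05,0.25,0]
    - [-0.05,0.25,0]
    - [0,0.2,0]
    - [0,0,0]
    - [0,0,0]
  spin: [0,0,0,0,0,0]

```text
time: 29.5
tool_pos: [452.4, -121.5, 194.5]
tcp_rot: [179.9, 0.1, 92.6]
ft_force: [0.2, 0.1, 0.7]
finger_gap: 57.8
grip_force: 0.0
```

```bash
python3 - <<'E'
from h import *
a=snap('top')['pixels'];b=snap('scene')['pixels']
cv2.imwrite('pics/end.png',np.vstack([cv2.resize(a[100:260,90:440],(800,366)),cv2.resize(b[150:310,80:430],(800,366))])[:,:][0:732:1]) 
i=cv2.imread('pics/end.png');cv2.imwrite('pics/end2.png',cv2.resize(i,(655,600)))
E
```

View pics/end2.png

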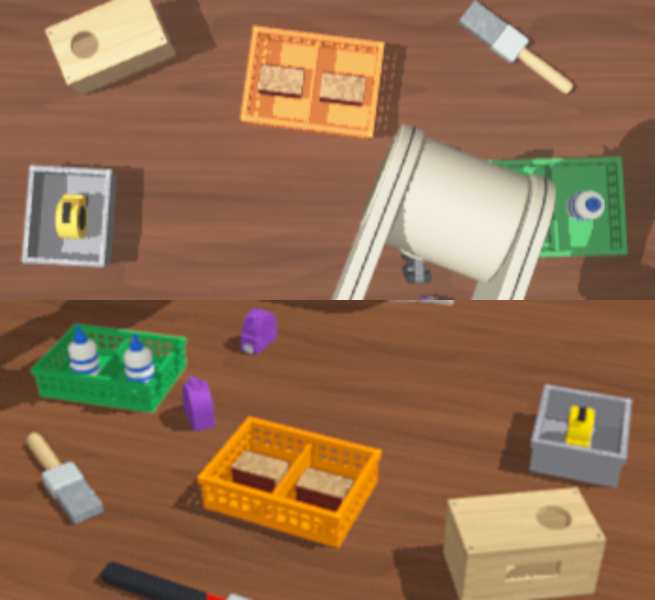

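Both views show the bottles upright, one to a bay, at about (82,352) and (138,360). The blocks lie flat, one to a bay, at about (260,470) and (325,488). The tape stands in the tub, and the box and brush are untouched.

```bash
python3 -c "
from bench import r
print(r.hand_in())"
```

```text
the job is handed in; nothing more can be done
None
```

I've handed the job in: in the last pictures both glue bottles stand in the green basket and both sanding blocks lie flat in the orange one, one to a bay, and the tape measure stands in the grey tub, with the wooden box and brush left alone (no verdict was returned at hand-in).

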